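# Seat a token roll in the V-groove gauge

### The arm

A 6-joint arm with a two-finger parallel gripper is mounted at the origin on the work surface. World frame = base frame: x ahead of the robot, y to its left, z up, the work surface at z = 0. Lengths are in m, angles in rad, forces in N, time in s.
With the tool pointing down it reaches from about 0.35 to 0.775 m from the base axis. Payload 7.3 kg.
Tool frame: the origin (TCP) lies at the very end of the fingers, on their centre line; the grasp point (between the pads) lies 19 mm behind it; z points along the fingers, y is the direction in which the jaws open and shut (so a half turn about z gives the same grasp; the last joint's range is limited). The gripper opens to 92 mm and grips with 3 to 60 N. Pads are 19 mm wide; open, the fingers measure 130 mm over their backs; the gripper's body (75 mm by 190 mm) begins 47 mm behind the grasp point.
Start: joints at [-1.422, 0.342, 1.524, -0, 1.275, -0.146], TCP at [0.153, -0.502, 0.227] pointing down, gripper open.
Joint ranges: [-2.53, 2.53], [-0.77, 2.02], [0.04, 2.7], [-1, 4.14], [0.28, 2.66], [-3.11, 3.11]. Speed limits (rad/s): [2.57, 2.57, 3.14, 3.14, 3.14, 3.14].

### API

Orientations are given as [roll, pitch, yaw] about the fixed x, y, z axes, in that order (R = Rz(yaw) Ry(pitch) Rx(roll)).
In Python, from cell import monitor, eyes, order gives the robot as it stands. The module is installed in compiled form; this text tells all that it offers.
- The arm moves only by the tool carry_out, never from a script. Its argument "targets" is a list of rows, each a list of 2 entries, a list of its own where there are three numbers: the shift along the tool's x, y, z in m, then the turn about the tool's z in rad. In form: [[[dx, dy, dz], twist], ...]. A call has 1 to 10 rows; each row shifts and turns the pose as measured when the row begins, along the tool's axes as they then stand; what a row does not reach is not made up. A row lasts 1/8 s, in which the tool goes at most 62.5 mm and 10.7 degrees, less where a joint would pass 70% of its speed; a pose out of reach is approached as far as the arm can. A call is refused whole if a number of a shift passes 0.0625 or a number of a turn 0.188, either way. A call with a gripper value outside its range is refused whole. "fingers" is the closure, from 0 (fully open) to 1 (shut), set as the call begins (left out, the last holds). The fingers move at their own pace and stop on an object; "grip_force" is the grip in N (left out, the last holds). Time passes only in rows, so rows that do not move let the fingers close. It gives the time, the measured TCP pose, the force and the opening at its end, in the units of the state.
- monitor.observe(): the state, without advancing time (a new reading comes with each control period).
- eyes.read_camera(name): name is "scene" or "side" or "wrist"; returns the picture (384x512x3 uint8, red, green, blue); there is no depth.
- eyes.camera_info(name): a dict with "K" (3x3 intrinsics, pixels), "dist" ([k1, k2, p1, p2, k3] as OpenCV has them; the pictures are not rectified), "rvec" (rotation vector, rad) and "tvec" (3), from world to camera coordinates, as OpenCV has them. Camera axes: x right, y down, z forward; pixel columns grow to the right and rows downward; lengths in m; the calibration is good to about 2 mm. A picture is of the moment at which its call begins: read the wrist's pose just before it. camera_info takes no time and is no camera call; for the wrist camera it gives the pose at the moment of the call.
- order.hand_in(): hands the job in, once; it reports no verdict.
The state is a dict: "time": time; "qpos": joint angles; "qvel": joint speeds; "joint_efforts": joint torques, N m; "tool_pos": TCP position; "tool_rot": TCP orientation; "contact_force": force on the tool from outside, world axes, zero at the start; "torque": the same for the moment, N m; "opening": finger opening in m.
Only numpy, scipy, OpenCV 4.12 (cv2) and the standard library are available. Lean on these libraries where they do the work, as an engineer would, in place of code of your own. Each camera call takes 0.05 s, during which the arm holds its last target.

### The job

Put the purple token roll on the roll gauge so that its count can be read: lift it from the dice mat, lay it gently in the V-groove between the cursor and the end stop and let go of it. Then slide the cursor by its knob so that it pushes the roll along the groove until the roll is home against the end stop, by feel, and press it there lightly for a moment, not so hard that the sleeve bursts. Let go, leaving the roll touching the stop and the cursor touching the roll, and leave everything else on the shelf as it is.

Things in the scene. Friction and masses are not known exactly. Their poses are not given: they have to be found in the camera images.
- gauge: Roll gauge, fixed: an aluminium bar 360 x 60 mm with a 90 degree V-groove along it. Origin: middle of its underside, on the shelf; x runs along the groove to the end stop, z up. Groove bottom 10 mm, lips 22.5 mm above the shelf; the grooved ridge is 36 mm wide. A laid roll has its axis at y = 0, z = 32.6 mm and its top at 49 mm.
- stop: End stop, rigid, at x = 150 mm of the gauge: a dark steel plate 44 mm wide, top 50 mm above the shelf, with a round steel face 26 mm across looking to the gauge's -x. Origin: centre of that face, at the height of a laid roll's axis; axes as the gauge's.
- cursor: Cursor: dark steel saddle 72 mm wide, 53 mm long, deck 50 mm above the shelf, sliding along the gauge only (friction 1.5 N, slight drag with speed). Origin: centre of its round face (26 mm, looking to the gauge's +x at a laid roll's axis height); axes as the gauge's. At the start the faces of cursor and stop are 240 to 270 mm apart.
- cursor_knob (a point): Centre, half-way up, of the cursor's black knob: an upright cylinder 22 mm across, 28 mm high, from 56 to 84 mm above the shelf, 30.5 mm behind the cursor's face. It does not turn. Axes as the gauge's.
- mat: The grey silicone dice mat, fixed, 200 x 250 x 4 mm. Origin: middle of its underside. Two pairs of low moulded ribs (3.4 mm high) running along its y axis make rests for two token rolls, at x = -45 and +45 mm.
- purple_roll_center (a point): Centre of the sleeve of the purple token roll (rigid, 0.2 to 0.35 kg): sleeve 32 mm across, 100 mm long, white band at its middle; tokens stand out of its +x end by 2 to 18 mm, as the count has it (jammed tight). x along the roll. Starts in a rest, centre 20 mm up. Slides in the groove with 1 to 5 N of friction. Seated by 3 N end load held 0.3 s; bursts at 15 N end load or 30 N into the groove.
- teal_roll_center (a point): The centre of the sleeve of a like roll, teal, in the mat's other rest. Not to be moved.
- die_a: A purple resin die, an 18 mm cube, loose on the mat. Origin: centre of its underside. Not to be moved.
- die_b: The other purple die, the same. Not to be moved.
- bell: A stainless steel egg-shaped bell on a black foot 72 mm across, 89 mm high, loose. Origin: centre of its underside. Not to be moved.
- trays: A stack of three hard plastic game trays, 130 x 190 x 78 mm, loose. Origin: centre of its underside. Not to be moved.
- card_box: An orange box of cards lying flat, 92 x 66 x 34 mm, loose. Origin: centre of its underside. Not to be moved.
- carousel_pocket (a point): A point on the top of a pocket wall of the rotating aluminium token carousel (200 mm across, pockets round a centre knob, 82 mm high in all), 42 mm above the shelf and 45 mm out from the carousel's axis. Not to be turned.
Mind the look-alikes: they are no part of the job. What is shaped like the part that bears purple_roll_center but brown or orange is not meant.

How it is judged:
On the way, in this order (a step that is already met when the one before it is completed fails the run):
1. the purple roll lies in the V-groove, between cursor and stop, let go (y of purple_roll_center in the frame of gauge between -0.003 and 0.003 m and z of purple_roll_center in the frame of gauge between 0.0296 and 0.0356 m and angle between the x axis of purple_roll_center and the x axis of gauge, either way round below 0.05 rad and x of purple_roll_center in the frame of gauge between -0.1 and 0.1 m and contact force between the fingers and purple_roll below 0.05 N), for 0.3 s.
2. the cursor presses the roll home: an end load of at least 3 N on both the roll's ends (contact force between purple_roll and stop above 3 N and contact force between cursor and purple_roll above 3 N), for 0.3 s.
At the end, for the whole second after the job is handed in: the purple roll lies at rest in the V-groove (within 3 mm and 0.05 rad of the groove's line), let go, one end touching the stop's face and the cursor's face touching its other end (y of purple_roll_center in the frame of gauge between -0.003 and 0.003 m and z of purple_roll_center in the frame of gauge between 0.0296 and 0.0356 m and angle between the x axis of purple_roll_center and the x axis of gauge, either way round below 0.05 rad and contact force between purple_roll and stop above 0.05 N and contact force between cursor and purple_roll above 0.05 N and linear speed of purple_roll below 0.01 m/s).
It fails at once if the end load on the roll reaches 15 N and its sleeve bursts (contact force between purple_roll and stop above 15 N or contact force between cursor and purple_roll above 15 N).
It fails at once if the roll is dropped or pressed into the groove with 30 N (contact force between purple_roll and gauge above 30 N and contact force between purple_roll and stop below 0.5 N).
It fails at once if something else on the shelf is moved by more than 15 mm (distance of any of teal_roll_center, die_a, die_b, bell, trays, card_box, carousel_pocket from where it was at the start of the episode above 0.015 m).
It also fails if it takes over 72 s, if anything falls off the work surface, if the arm or the gripper's body presses on something with over 40 N, if the wrist force passes 120 N, or if a joint passes its speed limit or range.

## Working session

There is one attempt and no reset: what is moved stays moved. The work goes in short steps, Python scripts to look and compute and a tool call to move; the robot and the scene stay as the last step left them, time stands still between calls to the robot, and variables do not carry over. Pictures are saved under pics/ and viewed, and the job is handed in when it is done.

Besides the shell and the picture viewer there is one more tool, called by a JSON object that holds its "fn" and its "kwargs", one argument or row to a line. carry_out: Moves the arm, as the interface text tells. Its arguments: {"type":"object","properties":{"targets":{"type":"array","items":{"type":"array"}},"fingers":{"type":"number"},"grip_force":{"type":"number"}},"required":["targets"]}

```bash
mkdir -p pics; python3 - <<'E'
from cell import monitor, eyes
import cv2
s=monitor.observe();print({k:(v if not hasattr(v,'round') else v) for k,v in s.items()})
for n in["scene","side","wrist"]:
    i=eyes.camera_info(n);print(n,i)
    cv2.imwrite(f"pics/{n}0.png",cv2.resize(eyes.read_camera(n)[:,:,::-1],None,fx=1.5,fy=1.5))
E
```

```text
{'time': 0.0, 'qpos': array([-1.42198141e+00,  3.42727299e-01,  1.52502669e+00,  1.22652728e-05,
        1.27540867e+00, -1.45969825e-01]), 'qvel': array([-6.06416979e-04, -4.45318456e-04, -1.17854842e-04, -9.06242026e-04,
       -6.19275095e-04, -9.67546421e-05]), 'joint_efforts': array([ 1.41525859e-03, -4.31232297e+01, -2.44225538e+01,  7.18342862e-02,
        5.59650629e-02, -1.44923843e-04]), 'tool_pos': array([ 0.15250821, -0.50192728,  0.22603922]), 'tool_rot': array([-3.14004105e+00, -2.39963980e-04,  2.94780972e-01]), 'contact_force': array([ 0.42112087, -0.05878441,  0.55989268]), 'torque': array([ 0.00643905,  0.02823616, -0.01639777]), 'opening': 0.0919674610469803}
scene {'K': array([[458.81514224,   0.        , 256.47080835],
       [  0.        , 458.81514224, 188.40345078],
       [  0.        ,   0.        ,   1.        ]]), 'dist': array([0.00512209, 0.        , 0.        , 0.        , 0.        ]), 'rvec': array([ 1.62037196,  2.0032271 , -0.79548068]), 'tvec': array([ 0.1143913 , -0.33051623,  2.03812283])}
side {'K': array([[452.3252662 ,   0.        , 260.11939247],
       [  0.        , 452.3252662 , 182.96539794],
       [  0.        ,   0.        ,   1.        ]]), 'dist': array([-0.04642134,  0.        ,  0.        ,  0.        ,  0.        ]), 'rvec': array([ 0.26993777, -2.89228935,  1.07727785]), 'tvec': array([0.49932995, 0.12351658, 1.28342889])}
wrist {'K': array([[290.6598025 ,   0.        , 253.93127584],
       [  0.        , 290.6598025 , 191.18855911],
       [  0.        ,   0.        ,   1.        ]]), 'dist': array([-0.02221669,  0.        ,  0.        ,  0.        ,  0.        ]), 'rvec': array([-2.32191136,  1.71944905,  0.26261812]), 'tvec': array([-0.52477235, -0.03778404,  0.39119444])}
```

View pics/scene0.png

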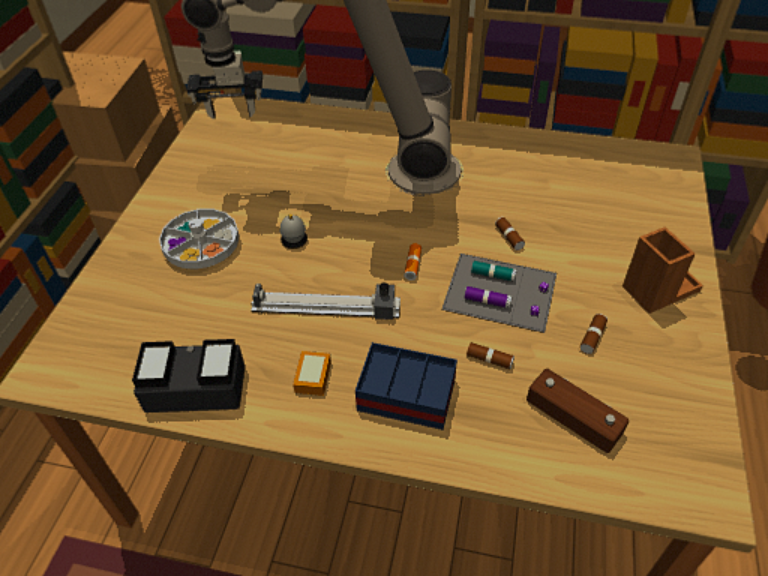

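View pics/side0.png

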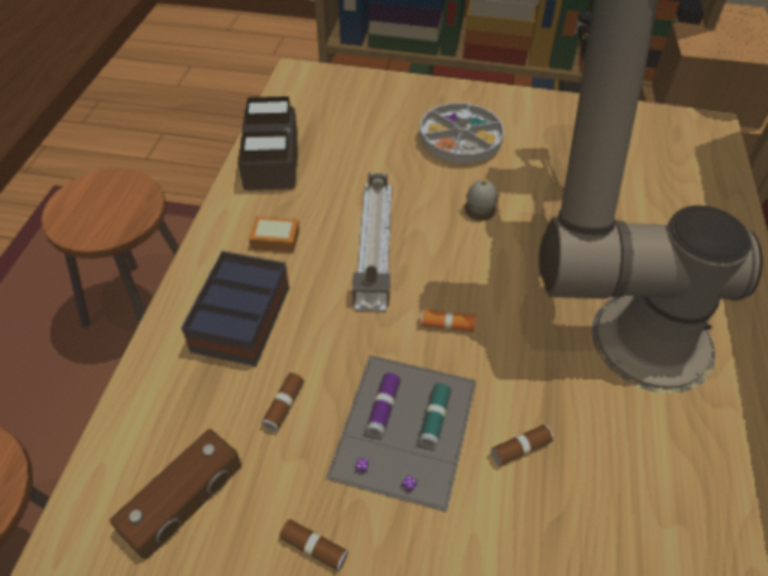

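View pics/wrist0.png

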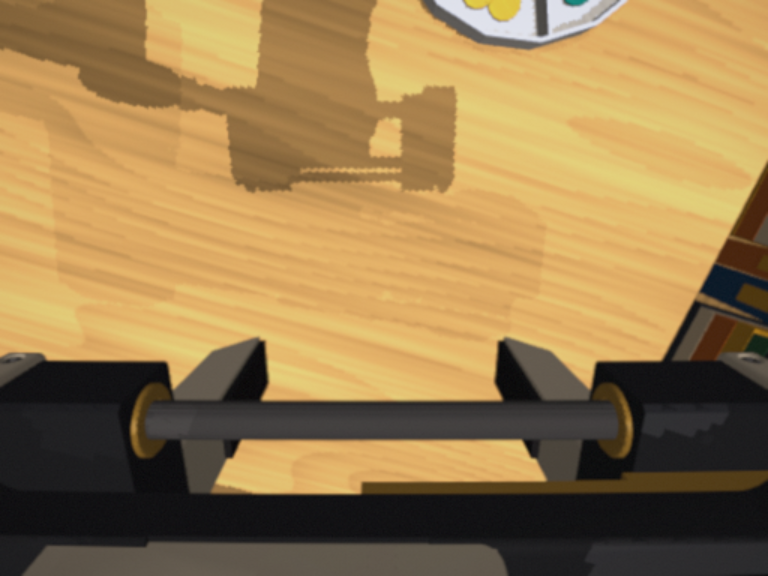

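The only purple roll is on the mat: scene (488,297) and side (384,403), both in the 1.5x pictures. The others there are teal (493,271) and loose brown or orange rolls off the mat. I'll enlarge to confirm.

```bash
cat > h.py <<'E'
import numpy as np,cv2
from cell import monitor,eyes
def ray(info,px):
    K,d=info['K'],info['dist'];R,_=cv2.Rodrigues(np.array(info['rvec']));t=np.array(info['tvec'])
    u=cv2.undistortPoints(np.array([[px]],float),K,d)[0,0]
    return -R.T@t, R.T@np.array([u[0],u[1],1.])
def at(info,px,z):
    o,v=ray(info,px);return (o+v*(z-o[2])/v[2])
def proj(info,P): return cv2.projectPoints(np.array(P,float).reshape(-1,3),info['rvec'],info['tvec'],info['K'],info['dist'])[0][:,0]
def crop(n,img,x0,y0,w,h,f,name):
    c=cv2.resize(img[y0:y0+h,x0:x0+w,::-1],None,fx=f,fy=f,interpolation=cv2.INTER_CUBIC)
    for k in range(0,w,10): 
        cv2.line(c,(k*f,0),(k*f,4 if k%50 else 12),(0,0,255),1)
        if (x0+k)%20==0: cv2.putText(c,str(x0+k),(k*f,22),0,.35,(0,0,255),1)
    for k in range(0,h,10):
        cv2.line(c,(0,k*f),(6,k*f),(0,0,255),1)
        if (y0+k)%20==0: cv2.putText(c,str(y0+k),(8,k*f+4),0,.35,(0,0,255),1)
    cv2.imwrite(f"pics/{name}.png",c)
E
python3 - <<'E'
from h import *
a=eyes.read_camera("scene");b=eyes.read_camera("side")
crop(0,a,160,160,220,70,3,"s_all") if 0 else None
crop(0,a,290,160,90,66,8,"s_mat");crop(0,a,160,180,115,40,6,"s_g")
crop(0,b,215,230,110,110,5,"d_mat");crop(0,b,225,110,50,105,5,"d_g")
E
```

```text
(no output)
```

View pics/s_mat.png

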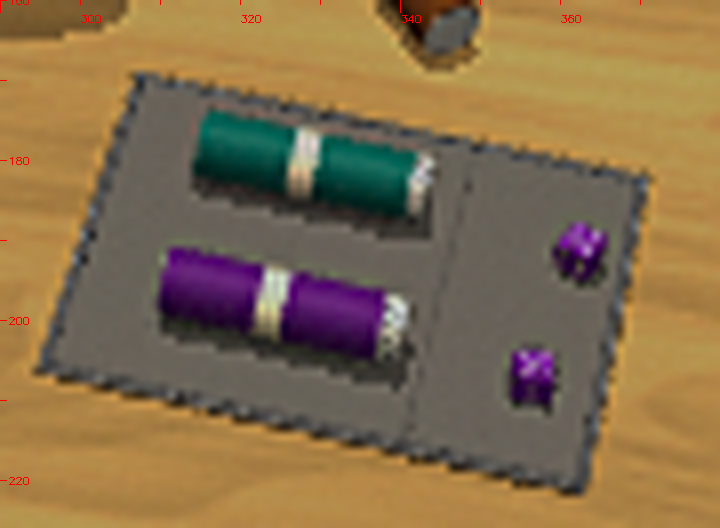

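View pics/s_g.png

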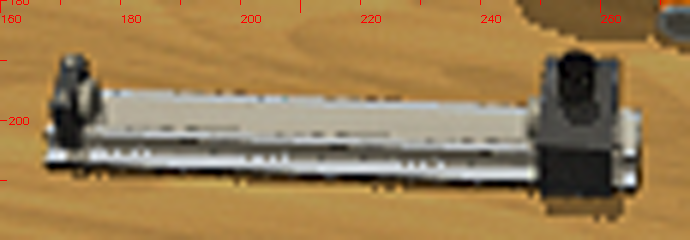

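View pics/d_mat.png

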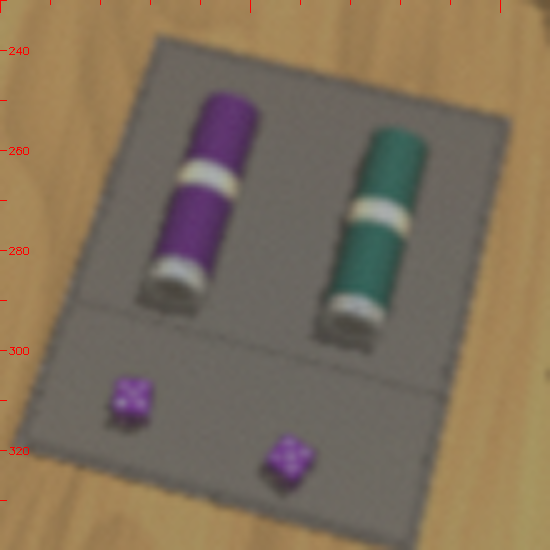

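View pics/d_g.png

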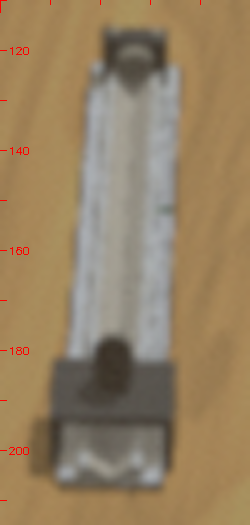

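```bash
python3 - <<'E'
from h import *
S=eyes.camera_info("scene");D=eyes.camera_info("side")
def c(f,x0,y0,p): return [(p[0]+.5)/f-.5+x0,(p[1]+.5)/f-.5+y0]
sm=lambda p:c(8,290,160,p); dm=lambda p:c(5,215,230,p); sg=lambda p:c(6,160,180,p); dg=lambda p:c(5,225,110,p)
for n,s,d in [("c1",(140,75),(510,120)),("c2",(645,178),(412,547)),("c3",(583,492),(22,450)),("c4",(42,372),(158,38))]:
    print(n,at(S,sm(s),.004).round(4),at(D,dm(d),.004).round(4))
# side-view corners: order guess
print("band",at(S,sm((272,298)),.026).round(4),at(D,dm((208,178)),.03).round(4))
print("rollend-",at(S,sm((165,280)),.026).round(4),at(D,dm((232,97)),.03).round(4))
print("rollend+ sleeve",at(S,sm((385,325)),.026).round(4),at(D,dm((180,265)),.03).round(4))
print("teal",at(S,sm((304,163)),.026).round(4),at(D,dm((380,214)),.03).round(4))
print("knobtop",at(S,sg((576,62)),.084).round(4),at(D,dg((113,350)),.084).round(4))
print("bar end corners bottom D",at(D,dg((60,485)),.0).round(4),at(D,dg((163,485)),.0).round(4))
print("scene bar corner", at(S,sg((47,165)),0).round(4), at(S,sg((635,190)),0).round(4),)
print("stop top D",at(D,dg((108,32)),.05).round(4),at(D,dg((163,34)),.05).round(4))
print("die",at(S,sm((582,250)),.013).round(4),at(S,sm((533,376)),.013).round(4))
E
```

```text
c1 [0.3236 0.1574 0.004 ] [0.3251 0.157  0.004 ]
c2 [0.3446 0.4019 0.004 ] [0.3472 0.4    0.004 ]
c3 [0.5421 0.3852 0.004 ] [0.5384 0.3873 0.004 ]
c4 [0.5215 0.141  0.004 ] [0.521  0.1412 0.004 ]
band [0.4756 0.2382 0.026 ] [0.4754 0.2376 0.03  ]
rollend- [0.4744 0.1892 0.026 ] [0.4719 0.1873 0.03  ]
rollend+ sleeve [0.4816 0.2899 0.026 ] [0.48  0.289 0.03 ]
teal [0.3883 0.2428 0.026 ] [0.386  0.2417 0.03  ]
knobtop [0.5433 0.0011 0.084 ] [0.5456 0.0031 0.084 ]
bar end corners bottom D [0.5699 0.0394 0.    ] [0.5111 0.0279 0.    ]
scene bar corner [ 0.6168 -0.3154  0.    ] [0.5638 0.0405 0.    ]
stop top D [ 0.6098 -0.3006  0.05  ] [ 0.5736 -0.306   0.05  ]
die [0.4056 0.3748 0.013 ] [0.4871 0.3582 0.013 ]
```

```bash
cat >> h.py <<'E'
def go(xyz=None,yaw=None):
    s=monitor.observe();p=np.array(s['tool_pos']);r=s['tool_rot'];
    from scipy.spatial.transform import Rotation as Ro
    R=Ro.from_euler('xyz',r).as_matrix()
    if xyz is not None: print("tool shift",(R.T@(np.array(xyz)-p)).round(4))
    if yaw is not None: print("twist",round(-((yaw-r[2]+np.pi)%(2*np.pi)-np.pi),4))
    print("pose",p.round(4),np.array(r).round(4),"t",s['time'],"F",s['contact_force'].round(2),"op",round(s['opening'],4))
E
python3 - <<'E'
from h import *
w=eyes.camera_info("wrist");o,v=ray(w,w['K'][:2,2]);p=monitor.observe()
from scipy.spatial.transform import Rotation as Ro
R=Ro.from_euler('xyz',p['tool_rot']).as_matrix()
print("cam in tool",R.T@(o-p['tool_pos']),"look in tool",R.T@v)
go([.5,-.14,.226],1.719)
E
```

```text
cam in tool [ 0.08027337  0.00049774 -0.15781366] look in tool [-2.96532321e-01 -2.42612736e-07  9.55022818e-01]
tool shift [ 0.4377 -0.2456  0.0006]
twist -1.4242
pose [ 0.1525 -0.5022  0.2264] [-3.1409e+00 -1.0000e-04  2.9480e-01] t 0.25 F [-0.06  0.45  0.5 ] op 0.092
```

{"fn": "carry_out", "kwargs": {
  "targets": [
    [[0.044,-0.0245,0],0],
    [[0.044,-0.0245,0],0],
    [[0.044,-0.0245,0],0],
    [[0.044,-0.0245,0],0],
    [[0.044,-0.0245,0],0],
    [[0.044,-0.0245,0],0],
    [[0.044,-0.0245,0],0],
    [[0.044,-0.0245,0],0],
    [[0.044,-0.0245,0],0],
    [[0.044,-0.0245,0],0]
  ]
}}

```text
time: 1.5
tool_pos: [0.5116, -0.1321, 0.226]
tool_rot: [3.141, -0.001, 0.287]
contact_force: [-0.3, -1.0, 0.4]
opening: 0.0919
```

{"fn": "carry_out", "kwargs": {
  "targets": [
    [[0,0,0],-0.187],
    [[0,0,0],-0.187],
    [[0,0,0],-0.187],
    [[0,0,0],-0.187],
    [[0,0,0],-0.187],
    [[0,0,0],-0.187],
    [[0,0,0],-0.187],
    [[0,0,0],-0.12]
  ]
}}

```text
time: 2.5
tool_pos: [0.5134, -0.1276, 0.2243]
tool_rot: [-3.14, -0.001, 1.73]
contact_force: [-0.4, -0.4, 0.4]
opening: 0.092
```

```bash
python3 - <<'E'
from h import *
go([.5,-.14,.226],1.719)
E
```

```text
tool shift [-0.0101 -0.0152 -0.0017]
twist 0.0113
pose [ 0.5134 -0.1276  0.2243] [-3.1403e+00 -1.2000e-03  1.7303e+00] t 2.5 F [-0.37 -0.35  0.39] op 0.092
```

```bash
python3 - <<'E'
from h import *
import pickle
i=eyes.camera_info("wrist");a=eyes.read_camera("wrist");pickle.dump((i,a),open("w1.pkl","wb"))
crop(0,a,0,0,512,384,1,"w1") ; cv2.imwrite("pics/w1.png",cv2.resize(a[:,:,::-1],None,fx=1.5,fy=1.5))
E
```

```text
(no output)
```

View pics/w1.png

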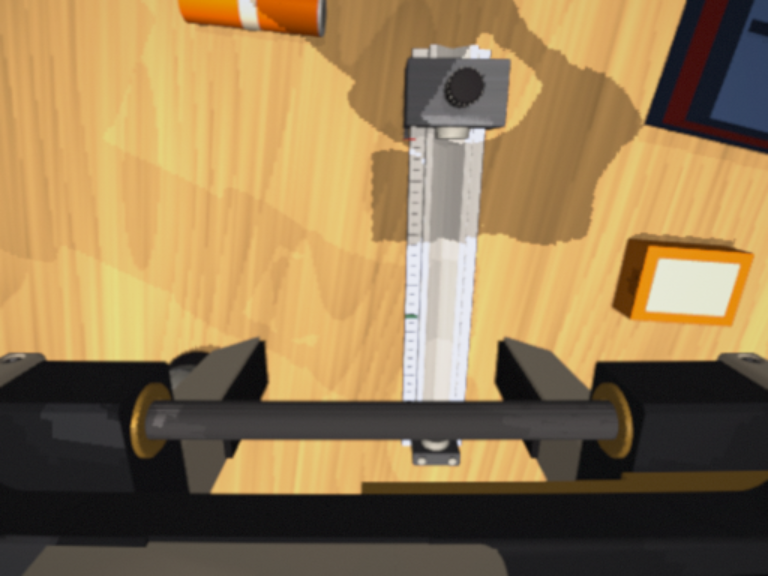

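The view down the gauge shows the cursor at about (457,93), with its knob top at (464,86). The stop is at (436,455) and the groove runs nearly straight down the image. I'll enlarge it.

```bash
python3 - <<'E'
from h import *
import pickle
i,a=pickle.load(open("w1.pkl","rb"))
crop(0,a,255,20,100,75,8,"w1a");crop(0,a,250,250,80,68,8,"w1b")
E
```

```text
(no output)
```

View pics/w1a.png

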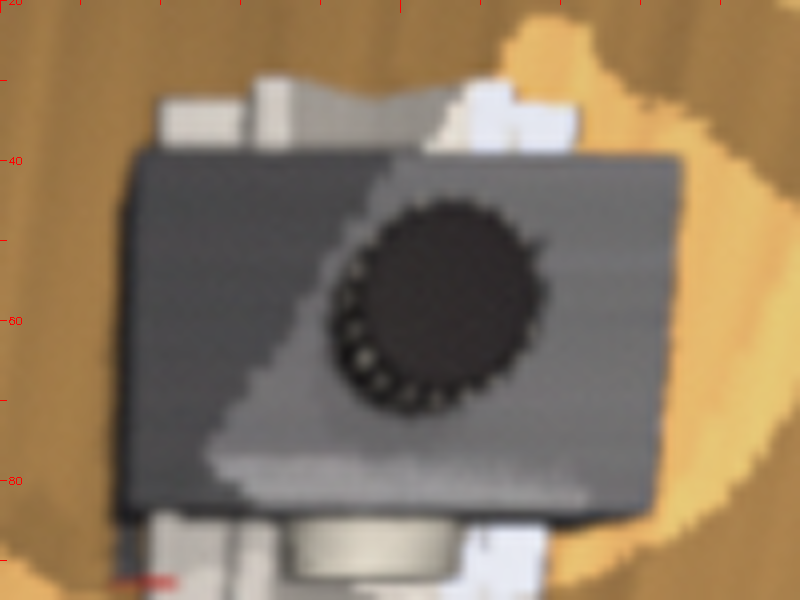

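View pics/w1b.png

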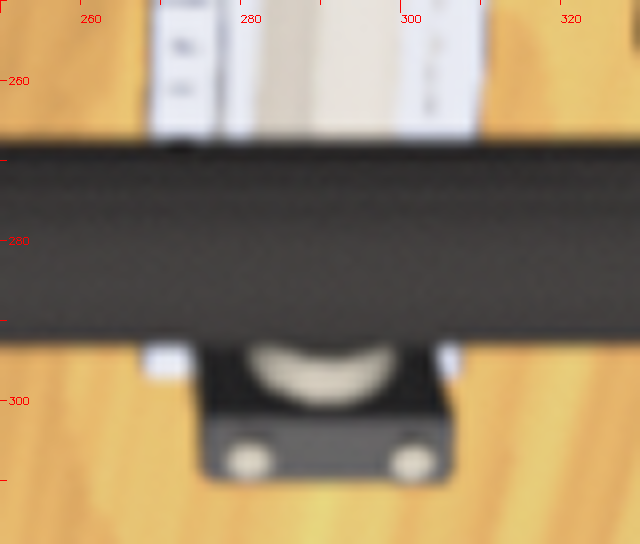

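```bash
cat > fit.py <<'E'
from h import *
import pickle
from scipy.optimize import least_squares
i,a=pickle.load(open("w1.pkl","rb"))
A=lambda p:[(p[0]+.5)/8-.5+255,(p[1]+.5)/8-.5+20]
B=lambda p:[(p[0]+.5)/8-.5+250,(p[1]+.5)/8-.5+250]
# (px, name)
obs=[A((452,298)),A((140,153)),A((683,157)),A((650,512)),A((120,515)),A((255,78)),A((513,78)),B((203,412)),B((447,411)),B((313,60))]
def pts(q):
    xc,xs,xb=q[3:6]
    g=[(xc-.0305,0,.084),(xb,.036,.05),(xb,-.036,.05),(xb+.053,-.036,.05),(xb+.053,.036,.05),(-.18,.018,.0225),(-.18,-.018,.0225),(xs,.022,.05),(xs,-.022,.05),(q[6],0,.01)]
    g=np.array(g);c,s=np.cos(q[2]),np.sin(q[2])
    return np.c_[q[0]+c*g[:,0]-s*g[:,1],q[1]+s*g[:,0]+c*g[:,1],g[:,2]]
f=lambda q:(proj(i,pts(q))-np.array(obs)).ravel()
r=least_squares(f,[.565,-.142,-1.42,-.1,.155,-.16,.08],loss='soft_l1')
print(r.x.round(4));print(f(r.x).reshape(-1,2).round(1))
E
python3 fit.py
```

```text
[ 0.5679 -0.1419 -1.4253 -0.1128  0.1561 -0.1671  0.1117]
[[ -0.   -0. ]
 [ 69.1  -1.1]
 [-68.3  -3. ]
 [-65.7   6.5]
 [ 66.9   7.4]
 [ 32.7   0.3]
 [-31.9  -0.3]
 [ 31.6   0.1]
 [-31.3  -0.1]
 [  0.1   0. ]]
```

```bash
sed -i 's/(-s\*g\[:,1\])/X/; s/g=np.array(g);/g=np.array(g)*[1,-1,1];/; s/xb+.053/xb+q[7]/g; s/-.16,.08\]/-.16,.08,.05]/' fit.py; python3 fit.py
```

```text
[ 0.5677 -0.1419 -1.4233 -0.1128  0.1561 -0.1651  0.1117  0.044 ]
[[-0.6 -0. ]
 [-1.  -0.4]
 [ 0.5  0.4]
 [ 0.8  0.8]
 [ 0.3 -0.7]
 [-0.2 -0.3]
 [-0.1  0.3]
 [-0.7 -0.2]
 [ 1.1  0.2]
 [ 0.1  0. ]]
```

```bash
python3 - <<'E'
from h import *
go([.475,.238,.20],1.484)
E
```

```text
tool shift [0.3669 0.0218 0.0246]
twist 0.2506
pose [ 0.5134 -0.1276  0.2242] [-3.1402e+00 -1.2000e-03  1.7346e+00] t 2.55 F [ 0.58 -0.25  0.37] op 0.0917
```

{"fn": "carry_out", "kwargs": {
  "targets": [
    [[0.046,0.0027,0.003],0],
    [[0.046,0.0027,0.003],0],
    [[0.046,0.0027,0.003],0],
    [[0.046,0.0027,0.003],0],
    [[0.046,0.0027,0.003],0],
    [[0.046,0.0027,0.003],0],
    [[0.046,0.0027,0.003],0],
    [[0.046,0.0027,0.003],0],
    [[0,0,0],0.125],
    [[0,0,0],0.125]
  ],
  "fingers": 0.3
}}

```text
time: 3.8
tool_pos: [0.4765, 0.2509, 0.1987]
tool_rot: [-3.14, -0.001, 1.455]
contact_force: [-0.4, -0.0, -0.2]
opening: 0.064
```

```bash
python3 - <<'E'
from h import *
import pickle
go([.475,.238,.20],1.484)
i=eyes.camera_info("wrist");a=eyes.read_camera("wrist");pickle.dump((i,a),open("w2.pkl","wb"))
cv2.imwrite("pics/w2.png",cv2.resize(a[:,:,::-1],None,fx=1.5,fy=1.5))
E
```

```text
tool shift [-0.013  -0.     -0.0013]
twist -0.0293
pose [0.4765 0.2509 0.1987] [-3.1405e+00 -6.0000e-04  1.4547e+00] t 3.8 F [-0.45 -0.02 -0.16] op 0.064
```

View pics/w2.png

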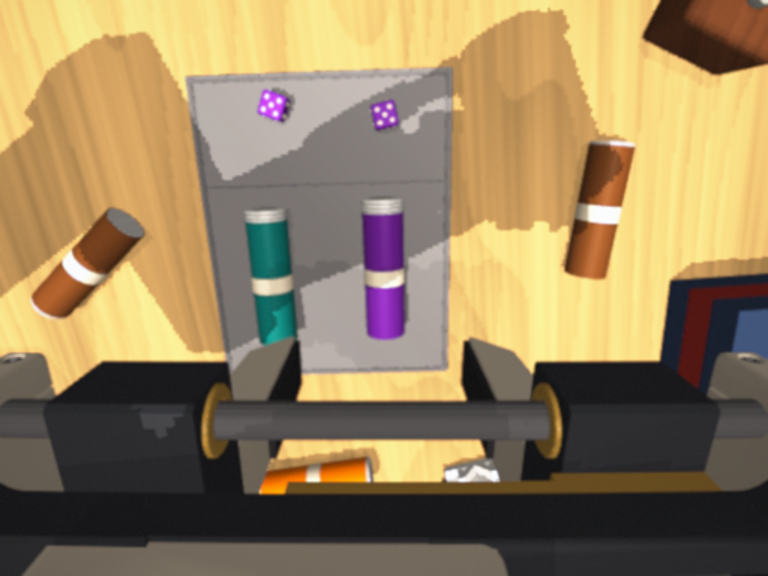

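```bash
python3 - <<'E'
from h import *
import pickle
i,a=pickle.load(open("w2.pkl","rb"))
crop(0,a,230,125,60,105,6,"w2a")
E
```

```text
(no output)
```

View pics/w2a.png

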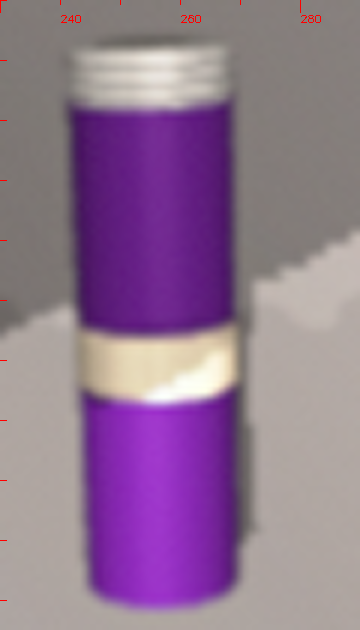

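```bash
python3 - <<'E'
from h import *
import pickle
i,a=pickle.load(open("w2.pkl","rb"))
C=lambda p:[(p[0]+.5)/6-.5+230,(p[1]+.5)/6-.5+125]
b=at(i,C((158,365)),.036);e=at(i,C((152,106)),.036);n=at(i,C((164,605)),.036);t=at(i,C((150,50)),.036)
print(b,e,n,t,np.linalg.norm(e-n),np.linalg.norm(t-e),(e+n)/2)
for y,x1,x2 in((150,71,233),(365,80,240),(560,90,238)):
    print(at(i,C(((x1+x2)/2,y)),.022),np.linalg.norm(at(i,C((x1,y)),.022)-at(i,C((x2,y)),.022)))
E
```

```text
[0.47721643 0.23829211 0.036     ] [0.48169616 0.28741618 0.036     ] [0.47277555 0.18860172 0.036     ] [0.48248891 0.29750881 0.036     ] 0.09921630568497049 0.01012371174560328 [0.47723585 0.23800895 0.036     ]
[0.48054468 0.27717544 0.022     ] 0.031168542427471503
[0.47722681 0.23423727 0.022     ] 0.03193625154905548
[0.47332671 0.19247072 0.022     ] 0.03059779864272067
```

```bash
python3 - <<'E'
from h import *
go([.4772,.238,.014],1.482)
E
```

```text
tool shift [-0.0129  0.0025  0.1847]
twist -0.0325
pose [0.4765 0.2509 0.1988] [-3.1404e+00 -9.0000e-04  1.4495e+00] t 3.85 F [-0.31 -0.85  0.33] op 0.064
```

{"fn": "carry_out", "kwargs": {
  "targets": [
    [[-0.0125,0.001,0],0],
    [[0,0,0],-0.027],
    [[0,0,0.04],0],
    [[0,0,0.04],0],
    [[0,0,0.04],0]
  ]
}}

```text
time: 4.47
tool_pos: [0.4794, 0.2368, 0.0797]
tool_rot: [3.133, -0.005, 1.484]
contact_force: [0.7, -0.3, 0.6]
opening: 0.0641
```

```bash
python3 - <<'E'
from h import *
go([.4772,.238,.014],1.482)
E
```

```text
tool shift [ 0.0007 -0.0029  0.0656]
twist 0.0021
pose [0.4794 0.2368 0.0797] [ 3.1334 -0.0047  1.4841] t 4.475 F [ 0.67 -0.26  0.57] op 0.0641
```

{"fn": "carry_out", "kwargs": {
  "targets": [
    [[0.0005,-0.002,0.025],0],
    [[0,0,0.02],0],
    [[0,0,0.012],0],
    [[0,0,0],0],
    [[0,0,0],0]
  ]
}}

```text
time: 5.1
tool_pos: [0.4774, 0.2356, 0.0191]
tool_rot: [3.137, -0.003, 1.488]
contact_force: [-0.2, -0.1, -0.7]
opening: 0.0642
```

```bash
python3 - <<'E'
from h import *
go([.4772,.238,.014],1.482)
E
```

```text
tool shift [ 0.0023 -0.0004  0.0052]
twist 0.0062
pose [0.4774 0.2356 0.0191] [ 3.1368 -0.0035  1.4882] t 5.1 F [-0.24 -0.11 -0.72] op 0.0642
```

{"fn": "carry_out", "kwargs": {
  "targets": [
    [[0.002,0,0.005],0.005],
    [[0,0,0],0],
    [[0,0,0],0]
  ]
}}

```text
time: 5.48
tool_pos: [0.4787, 0.2382, 0.0155]
tool_rot: [3.134, -0.005, 1.483]
contact_force: [0.4, 0.3, -0.1]
opening: 0.0641
```

{"fn": "carry_out", "kwargs": {
  "targets": [
    [[0,0,0],0],
    [[0,0,0],0],
    [[0,0,0],0],
    [[0,0,0],0],
    [[0,0,0],0],
    [[0,0,0],0]
  ],
  "fingers": 1.0,
  "grip_force": 20
}}

```text
time: 6.22
tool_pos: [0.4779, 0.2383, 0.0158]
tool_rot: [3.135, -0.005, 1.483]
contact_force: [-1.0, 0.3, 0.5]
opening: 0.0313
```

{"fn": "carry_out", "kwargs": {
  "targets": [
    [[0,0,-0.01],0],
    [[0,0,-0.03],0],
    [[0,0,-0.03],0],
    [[0,0,-0.03],0],
    [[0,0,-0.03],0],
    [[0,0,0],0]
  ]
}}

```text
time: 6.98
tool_pos: [0.4767, 0.237, 0.1499]
tool_rot: [3.136, -0.003, 1.483]
contact_force: [-0.5, -0.5, -3.1]
opening: 0.0313
```

```bash
python3 - <<'E'
from h import *
go([.5736,-.1815,.14],1.718)
a=eyes.read_camera("wrist")
cv2.imwrite("pics/w3.png",cv2.resize(a[:,:,::-1],None,fx=1.5,fy=1.5))
E
```

```text
tool shift [-0.4084  0.1331  0.0093]
twist -0.2348
pose [0.4767 0.237  0.1499] [ 3.1365 -0.0032  1.4832] t 6.975 F [-0.5  -0.45 -3.12] op 0.0313
```

View pics/w3.png

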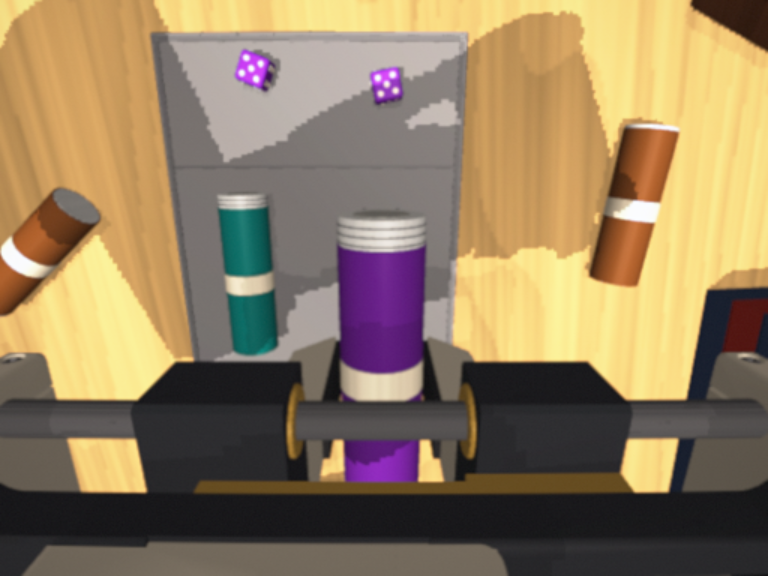

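The purple roll is gripped straight at the band, with about 3 N of weight showing. Next I carry it over the gauge.

{"fn": "carry_out", "kwargs": {
  "targets": [
    [[-0.02,0.0065,0],0],
    [[-0.043,0.014,0],0],
    [[-0.043,0.014,0],0],
    [[-0.043,0.014,0],0],
    [[-0.043,0.014,0],0],
    [[-0.043,0.014,0],0],
    [[-0.043,0.014,0],0],
    [[-0.043,0.014,0],0],
    [[-0.043,0.014,0],0],
    [[-0.02,0.0065,0],0]
  ]
}}

```text
time: 8.28
tool_pos: [0.5599, -0.1668, 0.1272]
tool_rot: [-3.114, -0.003, 1.487]
contact_force: [0.3, -0.1, -3.7]
opening: 0.0314
```

{"fn": "carry_out", "kwargs": {
  "targets": [
    [[0,0,0],-0.12],
    [[0,0,0],-0.115],
    [[0,0,0],0],
    [[0,0,0],0]
  ]
}}

```text
time: 8.78
tool_pos: [0.5572, -0.1663, 0.1211]
tool_rot: [-3.107, -0.016, 1.723]
contact_force: [-0.0, 0.3, -2.9]
opening: 0.0313
```

```bash
python3 - <<'E'
from h import *
go([.5736,-.1815,.08],1.718)
E
```

```text
tool shift [-0.0182  0.0153  0.0403]
twist 0.0053
pose [ 0.5572 -0.1663  0.1211] [-3.1069 -0.016   1.7233] t 8.775 F [-0.01  0.32 -2.92] op 0.0313
```

{"fn": "carry_out", "kwargs": {
  "targets": [
    [[-0.018,0.0155,0],0],
    [[0,0,0.015],0],
    [[0,0,0.015],0],
    [[0,0,0],0],
    [[0,0,0],0]
  ]
}}

```text
time: 9.4
tool_pos: [0.5725, -0.1789, 0.087]
tool_rot: [-3.103, -0.019, 1.72]
contact_force: [-0.0, 0.1, -3.1]
opening: 0.0313
```

```bash
python3 - <<'E'
from h import *
import pickle
go([.5736,-.1815,.05],1.718)
i=eyes.camera_info("wrist");a=eyes.read_camera("wrist");pickle.dump((i,a),open("w4.pkl","wb"))
cv2.imwrite("pics/w4.png",cv2.resize(a[:,:,::-1],None,fx=1.5,fy=1.5))
E
```

```text
tool shift [-0.0035  0.0021  0.0369]
twist 0.0021
pose [ 0.5725 -0.1789  0.087 ] [-3.1031 -0.0189  1.7201] t 9.4 F [-0.01  0.06 -3.09] op 0.0313
```

View pics/w4.png

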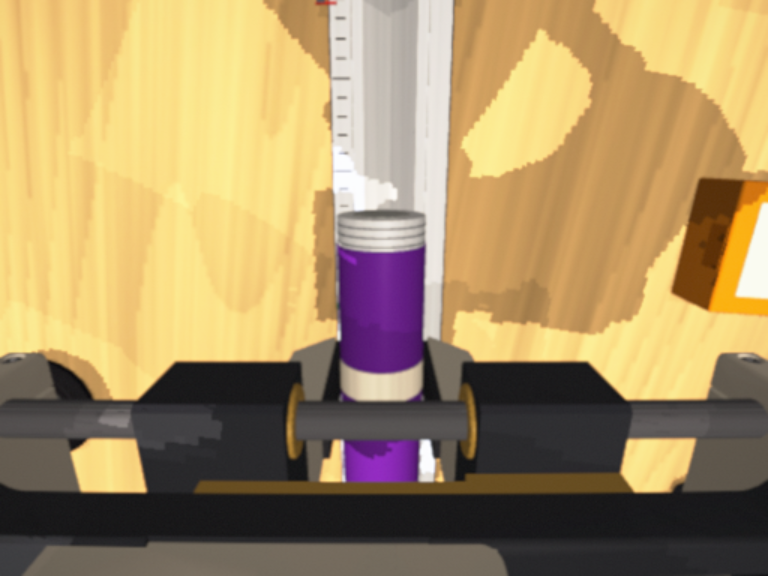

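```bash
python3 - <<'E'
from h import *
import pickle
i,a=pickle.load(open("w4.pkl","rb"))
g=np.array([.5677,-.1419]);c,s=np.cos(-1.4233),np.sin(-1.4233)
def W(x,y,z):return [g[0]+c*x-s*y,g[1]+s*x+c*y,z]
P=[W(x,y,z) for x in(-.1,-.05) for y,z in((0,.01),(-.018,.0225),(.018,.0225),(-.03,0.0),(.03,0.0))]
uv=proj(i,P);b=a[:,:,::-1].copy();b=cv2.resize(b,None,fx=3,fy=3,interpolation=cv2.INTER_CUBIC)
for u in uv: cv2.circle(b,tuple((u*3+1).round().astype(int)),2,(0,255,0),-1)
cv2.imwrite("pics/w4a.png",b[0:540,500:1040]);print(uv.round(1))
t=monitor.observe()
# gauge frame of TCP
d=np.array(t['tool_pos'][:2])-g;print("tcp in gauge",c*d[0]+s*d[1],-s*d[0]+c*d[1])
E
```

```text
[[259.6  21.5]
 [233.1  16.6]
 [285.5  16.2]
 [220.7  25.5]
 [299.4  25. ]
 [259.   93.3]
 [234.1  92.5]
 [283.4  92.6]
 [222.3  93.9]
 [296.7  94. ]]
tcp in gauge 0.03722192588903691 -0.000721760607786141
```

View pics/w4a.png

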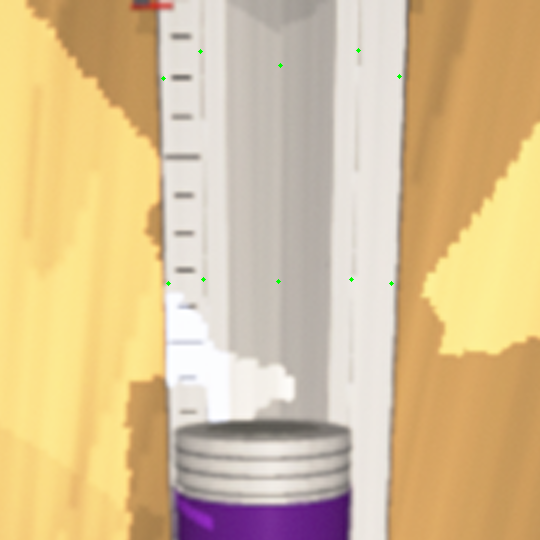

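```bash
python3 - <<'E'
from h import *
go([.5733,-.1785,.036],1.718)
E
```

```text
tool shift [-0.0008  0.0029  0.0509]
twist 0.0022
pose [ 0.5725 -0.1788  0.087 ] [-3.1029 -0.019   1.7202] t 9.45 F [-0.04 -0.07 -4.57] op 0.0318
```

{"fn": "carry_out", "kwargs": {
  "targets": [
    [[0,0.001,0.02],0],
    [[0,0.001,0.014],0],
    [[0,0.001,0.008],0.002],
    [[0,0,0],0],
    [[0,0,0],0]
  ]
}}

```text
time: 10.07
tool_pos: [0.5753, -0.1782, 0.046]
tool_rot: [-3.107, -0.016, 1.718]
contact_force: [0.8, -0.1, -3.7]
opening: 0.0314
```

```bash
python3 - <<'E'
from h import *
go([.5733,-.1785,.0284],1.718)
E
```

```text
tool shift [-0.0003 -0.0014  0.0177]
twist 0.0001
pose [ 0.5753 -0.1782  0.046 ] [-3.1067 -0.0164  1.7181] t 10.075 F [ 0.75 -0.07 -3.67] op 0.0314
```

{"fn": "carry_out", "kwargs": {
  "targets": [
    [[0,-0.0015,0.005],0],
    [[0,0,0.005],0],
    [[0,0,0.003],0],
    [[0,0,0],0]
  ]
}}

```text
time: 10.58
tool_pos: [0.5735, -0.1786, 0.033]
tool_rot: [-3.108, -0.016, 1.718]
contact_force: [1.3, 0.8, -3.4]
opening: 0.0317
```

```bash
python3 - <<'E'
from h import *
go([.5733,-.1785,.0284],1.718)
E
```

```text
tool shift [ 0.     -0.      0.0046]
twist 0.0
pose [ 0.5735 -0.1786  0.033 ] [-3.1079 -0.0156  1.718 ] t 10.575 F [ 1.32  0.83 -3.44] op 0.0317
```

{"fn": "carry_out", "kwargs": {
  "targets": [
    [[0,0,0.0025],0],
    [[0,0,0],0]
  ]
}}

```text
time: 10.82
tool_pos: [0.5735, -0.1786, 0.0304]
tool_rot: [-3.108, -0.016, 1.718]
contact_force: [0.7, -0.3, -3.0]
opening: 0.0317
```

{"fn": "carry_out", "kwargs": {
  "targets": [
    [[0,0,0.0015],0],
    [[0,0,0],0]
  ]
}}

```text
time: 11.08
tool_pos: [0.5737, -0.1786, 0.029]
tool_rot: [-3.108, -0.015, 1.718]
contact_force: [0.3, 1.2, -3.6]
opening: 0.0314
```

{"fn": "carry_out", "kwargs": {
  "targets": [
    [[0,0,0.001],0],
    [[0,0,0],0]
  ]
}}

```text
time: 11.32
tool_pos: [0.5738, -0.1787, 0.0285]
tool_rot: [-3.109, -0.015, 1.718]
contact_force: [0.6, -0.0, -1.0]
opening: 0.0312
```

{"fn": "carry_out", "kwargs": {
  "targets": [
    [[0,0,0.001],0],
    [[0,0,0],0]
  ]
}}

```text
time: 11.58
tool_pos: [0.5738, -0.1787, 0.0286]
tool_rot: [-3.109, -0.015, 1.718]
contact_force: [-0.6, -0.1, -2.6]
opening: 0.0313
```

{"fn": "carry_out", "kwargs": {
  "targets": [
    [[0,0,0.0005],0],
    [[0,0,0],0]
  ],
  "grip_force": 4
}}

```text
time: 11.82
tool_pos: [0.5738, -0.1787, 0.0284]
tool_rot: [-3.109, -0.014, 1.718]
contact_force: [-1.7, 0.4, -0.6]
opening: 0.0319
```

{"fn": "carry_out", "kwargs": {
  "targets": [
    [[0,0,0],0],
    [[0,0,0],0],
    [[0,0,0],0],
    [[0,0,0],0]
  ],
  "fingers": 0.35
}}

```text
time: 12.32
tool_pos: [0.5746, -0.1791, 0.0283]
tool_rot: [-3.111, -0.014, 1.718]
contact_force: [0.1, -0.6, 0.5]
opening: 0.0597
```

{"fn": "carry_out", "kwargs": {
  "targets": [
    [[0,0,-0.02],0],
    [[0,0,-0.04],0],
    [[0,0,-0.04],0],
    [[0,0,-0.04],0],
    [[0,0,-0.04],0],
    [[0,0,0],0]
  ]
}}

```text
time: 13.08
tool_pos: [0.5804, -0.1807, 0.213]
tool_rot: [-3.11, -0.014, 1.718]
contact_force: [-0.5, -0.1, -0.0]
opening: 0.0598
```

```bash
python3 - <<'E'
from h import *
import pickle
go([.5733,-.1785,.2],1.718)
i=eyes.camera_info("wrist");a=eyes.read_camera("wrist");pickle.dump((i,a),open("w5.pkl","wb"))
cv2.imwrite("pics/w5.png",cv2.resize(a[:,:,::-1],None,fx=1.5,fy=1.5))
E
```

```text
tool shift [ 0.003  -0.0063  0.0133]
twist -0.0
pose [ 0.5804 -0.1807  0.213 ] [-3.1099 -0.0144  1.718 ] t 13.075 F [-0.47 -0.07 -0.05] op 0.0598
```

View pics/w5.png

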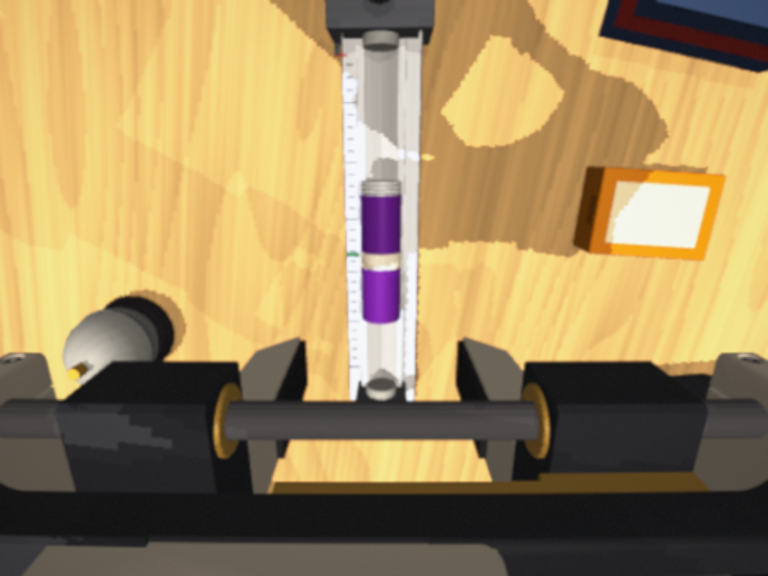

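The roll lies in the groove at about (381,255), with the tokens towards the cursor, clear of both the cursor face (380,40) and the stop (380,387). Next is the knob.

```bash
python3 - <<'E'
from h import *
import pickle
go([.5466,-.0002,.15],1.718)
i,a=pickle.load(open("w5.pkl","rb"))
for p,z in (((380,262),.049),((380,195),.049),((380,321),.049),((381,185),.049)): 
    w=at(i,[p[0]/1.5,p[1]/1.5],z);d=w[:2]-[.5677,-.1419];c,s=np.cos(-1.4233),np.sin(-1.4233);print((c*d[0]+s*d[1]).round(4),(-s*d[0]+c*d[1]).round(4))
E
```

```text
tool shift [ 0.1819 -0.0038  0.0641]
twist -0.0001
pose [ 0.5794 -0.1803  0.2109] [-3.1066 -0.0164  1.7179] t 13.125 F [-0.36 -0.45 -0.21] op 0.0598
0.0381 0.0009
-0.012 0.0009
0.0859 0.0009
-0.0191 0.0016
```

{"fn": "carry_out", "kwargs": {
  "targets": [
    [[0.03,-0.001,0.01],0],
    [[0.045,-0.001,0.014],0],
    [[0.045,-0.001,0.014],0],
    [[0.045,-0.001,0.014],0],
    [[0.016,0,0.01],0],
    [[0,0,0],0]
  ]
}}

```text
time: 13.88
tool_pos: [0.5414, 0.0032, 0.1424]
tool_rot: [-3.094, -0.02, 1.715]
contact_force: [0.4, -0.6, 0.1]
opening: 0.0599
```

```bash
python3 - <<'E'
from h import *
go([.5466,-.0002,.11],1.718)
E
```

```text
tool shift [-0.0048  0.0062  0.032 ]
twist -0.0025
pose [0.5414 0.0032 0.1424] [-3.0943 -0.0202  1.7155] t 13.875 F [ 0.42 -0.59  0.07] op 0.0599
```

```bash
cat >>h.py <<'E'
def gog(xyz,yaw,back):
    from scipy.spatial.transform import Rotation as Ro
    R=Ro.from_euler('xyz',monitor.observe()['tool_rot']).as_matrix()
    t=np.array(xyz)+R[:,2]*back; print("tcp target",t.round(4),"zaxis",R[:,2].round(3)); go(t,yaw)
E
python3 - <<'E'
from h import *
gog([.5466,-.0002,.071],1.718,.014)
E
```

```text
tcp target [ 0.5459 -0.      0.057 ] zaxis [-0.05   0.013 -0.999]
tool shift [-0.0056  0.0081  0.085 ]
twist -0.0025
pose [0.5414 0.0032 0.1424] [-3.0943 -0.0202  1.7155] t 13.875 F [ 0.42 -0.59  0.07] op 0.0599
```

{"fn": "carry_out", "kwargs": {
  "targets": [
    [[-0.005,0.006,0.012],0],
    [[0,0,0.02],0],
    [[0,0,0.01],0],
    [[0,0,0],0]
  ]
}}

```text
time: 14.38
tool_pos: [0.5487, -0.006, 0.0977]
tool_rot: [-3.096, -0.018, 1.711]
contact_force: [-0.5, 0.1, -0.1]
opening: 0.0597
```

```bash
python3 - <<'E'
from h import *
import pickle
gog([.5466,-.0002,.071],1.718,.014)
i=eyes.camera_info("wrist");a=eyes.read_camera("wrist");pickle.dump((i,a),open("w6.pkl","wb"))
cv2.imwrite("pics/w6.png",cv2.resize(a[:,:,::-1],None,fx=1.5,fy=1.5))
E
```

```text
tcp target [ 0.5459 -0.      0.057 ] zaxis [-0.047  0.012 -0.999]
tool shift [ 0.0055 -0.0001  0.0408]
twist -0.0074
pose [ 0.5487 -0.006   0.0977] [-3.0963 -0.0182  1.7106] t 14.375 F [-0.47  0.09 -0.1 ] op 0.0597
```

View pics/w6.png

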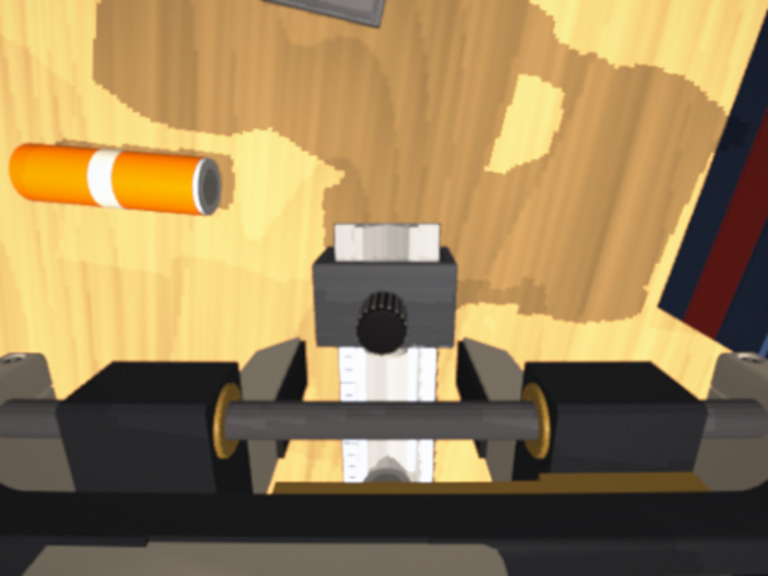

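```bash
python3 - <<'E'
from h import *
import pickle
i,a=pickle.load(open("w6.pkl","rb"))
print(at(i,[381.5/1.5,329/1.5],.084))
E
```

```text
[0.5471946  0.00204096 0.084     ]
```

{"fn": "carry_out", "kwargs": {
  "targets": [
    [[0.005,0,0.01],-0.005],
    [[0,0,0.012],0],
    [[0,0,0.01],0],
    [[0,0,0],0],
    [[0,0,0],0]
  ]
}}

```text
time: 15.05
tool_pos: [0.5474, -0.0005, 0.0649]
tool_rot: [-3.099, -0.018, 1.716]
contact_force: [-0.1, -0.0, 1.0]
opening: 0.0598
```

```bash
python3 - <<'E'
from h import *
gog([.5466,-.0002,.071],1.718,.014)
E
```

```text
tcp target [ 0.546 -0.     0.057] zaxis [-0.045  0.011 -0.999]
tool shift [ 0.0005 -0.001   0.008 ]
twist -0.0018
pose [ 5.474e-01 -5.000e-04  6.490e-02] [-3.0989 -0.0176  1.7162] t 15.05 F [-0.1  -0.03  1.03] op 0.0598
```

{"fn": "carry_out", "kwargs": {
  "targets": [
    [[0.0015,-0.0005,0.004],0],
    [[0,0,0.003],0],
    [[0,0,0],0]
  ]
}}

```text
time: 15.42
tool_pos: [0.5467, 0.0011, 0.0581]
tool_rot: [-3.1, -0.017, 1.716]
contact_force: [0.3, 0.7, -0.5]
opening: 0.0598
```

{"fn": "carry_out", "kwargs": {
  "targets": [
    [[0,0,0],0],
    [[0,0,0],0],
    [[0,0,0],0],
    [[0,0,0],0],
    [[0,0,0],0],
    [[0,0,0],0]
  ],
  "fingers": 1.0,
  "grip_force": 15
}}

```text
time: 16.18
tool_pos: [0.5464, 0.0009, 0.0584]
tool_rot: [-3.1, -0.017, 1.716]
contact_force: [-0.6, 1.0, -0.6]
opening: 0.0219
```

```bash
python3 - <<'E'
from h import *
import pickle
go([.5466,-.0002,.058],1.718)
E
```

```text
tool shift [-0.0012  0.      0.0004]
twist -0.0017
pose [0.5464 0.0009 0.0584] [-3.0997 -0.0171  1.7163] t 16.175 F [-0.55  0.95 -0.56] op 0.0219
```

{"fn": "carry_out", "kwargs": {
  "targets": [
    [[-0.004,0,0],0],
    [[-0.008,0,-0.0001],0],
    [[-0.008,0,-0.0001],0],
    [[-0.008,0,-0.0001],0],
    [[-0.008,0,-0.0001],0],
    [[-0.008,0,-0.0001],0],
    [[-0.008,0,-0.0001],0],
    [[-0.008,0,-0.0001],0],
    [[-0.008,0,-0.0001],0],
    [[-0.004,0,0],0]
  ]
}}

```text
time: 17.42
tool_pos: [0.5579, -0.0753, 0.0584]
tool_rot: [-3.101, -0.018, 1.716]
contact_force: [-2.0, 1.2, 3.2]
opening: 0.0218
```

```bash
python3 - <<'E'
from h import *
g=np.array([.5677,-.1419]);c,s=np.cos(-1.4233),np.sin(-1.4233)
go([.5466+.147*.155,-.0002-.989*.155,.058],1.718)
d=monitor.observe()['tool_pos'][:2]-g;print(c*d[0]+s*d[1],-s*d[0]+c*d[1])
E
```

```text
tool shift [-0.0791  0.0001 -0.001 ]
twist -0.0023
pose [ 0.5579 -0.0753  0.0584] [-3.1007 -0.0177  1.7157] t 17.425 F [-2.01  1.18  3.21] op 0.0218
-0.06736688668238514 6.655496774950025e-05
```

{"fn": "carry_out", "kwargs": {
  "targets": [
    [[-0.004,0,0],0],
    [[-0.004,0,0],0],
    [[-0.004,0,0],0],
    [[-0.004,0,0],0],
    [[-0.004,0,0],0]
  ]
}}

```text
time: 18.05
tool_pos: [0.5608, -0.0949, 0.0584]
tool_rot: [-3.101, -0.02, 1.716]
contact_force: [-1.8, 4.0, 5.0]
opening: 0.0215
```

{"fn": "carry_out", "kwargs": {
  "targets": [
    [[-0.004,0,0],0],
    [[-0.004,0,0],0],
    [[-0.004,0,0],0],
    [[-0.004,0,0],0],
    [[-0.004,0,0],0]
  ]
}}

```text
time: 18.68
tool_pos: [0.5634, -0.1124, 0.0584]
tool_rot: [-3.1, -0.025, 1.716]
contact_force: [-2.4, 4.5, 5.3]
opening: 0.0221
```

{"fn": "carry_out", "kwargs": {
  "targets": [
    [[-0.004,0,0],0],
    [[-0.004,0,0],0],
    [[-0.004,0,0],0],
    [[-0.004,0,0],0],
    [[-0.004,0,0],0]
  ]
}}

```text
time: 19.3
tool_pos: [0.566, -0.1298, 0.0584]
tool_rot: [-3.1, -0.03, 1.716]
contact_force: [-2.3, 4.9, 5.7]
opening: 0.0216
```

{"fn": "carry_out", "kwargs": {
  "targets": [
    [[-0.004,0,-0.0003],0],
    [[-0.004,0,-0.0003],0],
    [[-0.004,0,-0.0002],0]
  ]
}}

```text
time: 19.68
tool_pos: [0.5677, -0.141, 0.0584]
tool_rot: [-3.099, -0.032, 1.716]
contact_force: [-1.0, 4.5, 2.6]
opening: 0.0218
```

{"fn": "carry_out", "kwargs": {
  "targets": [
    [[-0.002,0,-0.0001],0],
    [[-0.002,0,-0.0001],0],
    [[-0.002,0,-0.0001],0]
  ]
}}

```text
time: 20.05
tool_pos: [0.5687, -0.1474, 0.0584]
tool_rot: [-3.099, -0.032, 1.716]
contact_force: [-1.1, 4.2, 3.0]
opening: 0.0217
```

{"fn": "carry_out", "kwargs": {
  "targets": [
    [[-0.0015,0,-0.0001],0],
    [[-0.0015,0,-0.0001],0]
  ]
}}

```text
time: 20.3
tool_pos: [0.5691, -0.1505, 0.0584]
tool_rot: [-3.099, -0.032, 1.716]
contact_force: [-1.3, 4.2, 1.7]
opening: 0.0219
```

{"fn": "carry_out", "kwargs": {
  "targets": [
    [[-0.0015,0,0],0],
    [[-0.0015,0,0],0]
  ]
}}

```text
time: 20.55
tool_pos: [0.5691, -0.1506, 0.0584]
tool_rot: [-3.098, -0.037, 1.715]
contact_force: [-1.1, 10.9, 4.7]
opening: 0.0218
```

{"fn": "carry_out", "kwargs": {
  "targets": [
    [[-0.001,0,0],0],
    [[-0.001,0,0],0]
  ]
}}

```text
time: 20.8
tool_pos: [0.5691, -0.1505, 0.0584]
tool_rot: [-3.098, -0.041, 1.715]
contact_force: [-1.2, 7.7, 3.8]
opening: 0.0219
```

The roll is home at y = -0.1505: the push force rose from 4.2 to 10.9 N and motion stopped. I'll hold a light press there.

{"fn": "carry_out", "kwargs": {
  "targets": [
    [[-0.0012,0,0],0],
    [[-0.0012,0,0],0],
    [[-0.0012,0,0],0]
  ]
}}

```text
time: 21.18
tool_pos: [0.5691, -0.1505, 0.0584]
tool_rot: [-3.097, -0.046, 1.715]
contact_force: [-1.2, 8.3, 3.5]
opening: 0.0219
```

{"fn": "carry_out", "kwargs": {
  "targets": [
    [[-0.0013,0,0],0],
    [[-0.0013,0,0],0],
    [[-0.0013,0,0],0],
    [[-0.0013,0,0],0]
  ]
}}

```text
time: 21.68
tool_pos: [0.5691, -0.1505, 0.0584]
tool_rot: [-3.095, -0.055, 1.715]
contact_force: [-3.2, 10.0, 3.4]
opening: 0.022
```

{"fn": "carry_out", "kwargs": {
  "targets": [
    [[-0.0015,0,0],0],
    [[-0.0015,0,0],0],
    [[-0.0015,0,0],0],
    [[-0.0015,0,0],0]
  ]
}}

```text
time: 22.18
tool_pos: [0.5691, -0.1505, 0.0584]
tool_rot: [-3.094, -0.065, 1.715]
contact_force: [-2.0, 9.9, 4.3]
opening: 0.0218
```

{"fn": "carry_out", "kwargs": {
  "targets": [
    [[-0.001,0,0],0],
    [[-0.0008,0,0],0],
    [[0,0,0],0],
    [[0,0,0],0]
  ],
  "fingers": 0.5
}}

```text
time: 22.68
tool_pos: [0.5697, -0.155, 0.058]
tool_rot: [-3.094, -0.061, 1.715]
contact_force: [-1.0, -0.8, 0.8]
opening: 0.0458
```

```bash
python3 - <<'E'
from h import *
go([.5693,-.1505,.15],1.718)
E
```

```text
tool shift [ 0.0101 -0.0041 -0.0915]
twist -0.0026
pose [ 0.5697 -0.155   0.058 ] [-3.0942 -0.0608  1.7154] t 22.675 F [-1.01 -0.82  0.83] op 0.0458
```

{"fn": "carry_out", "kwargs": {
  "targets": [
    [[0.001,-0.001,-0.02],0],
    [[0.002,-0.0015,-0.035],0],
    [[0.002,-0.0015,-0.04],0],
    [[0.002,-0.0015,-0.04],0],
    [[0,0,0],0]
  ]
}}

```text
time: 23.3
tool_pos: [0.5705, -0.1572, 0.1964]
tool_rot: [-3.093, -0.06, 1.715]
contact_force: [-0.4, 0.7, 0.2]
opening: 0.0462
```

{"fn": "carry_out", "kwargs": {
  "targets": [
    [[-0.03,0,-0.01],0],
    [[-0.03,0,0],0],
    [[0,0,0],0]
  ]
}}

```text
time: 23.68
tool_pos: [0.5788, -0.2179, 0.2003]
tool_rot: [-3.089, -0.062, 1.715]
contact_force: [0.1, -0.0, -0.6]
opening: 0.0457
```

```bash
python3 - <<'E'
from h import *
go([.5693,-.1505,.15],1.718)
a=eyes.read_camera("wrist")
cv2.imwrite("pics/w8.png",cv2.resize(a[:,:,::-1],None,fx=1.5,fy=1.5))
a=eyes.read_camera("scene")
crop(0,a,100,100,300,200,2,"s8")
crop(0,a,160,170,115,50,6,"s8g")
E
```

```text
tool shift [0.0649 0.0031 0.0543]
twist -0.0027
pose [ 0.5788 -0.2179  0.2003] [-3.0894 -0.0618  1.7153] t 23.675 F [ 0.12 -0.   -0.6 ] op 0.0457
```

View pics/w8.png

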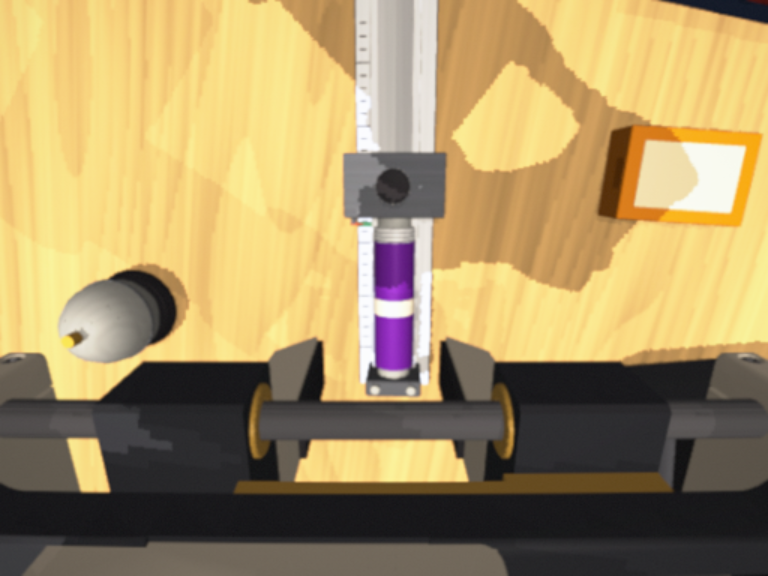

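View pics/s8.png

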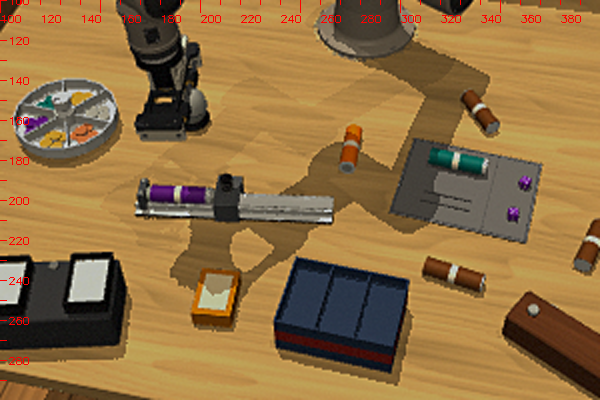

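View pics/s8g.png

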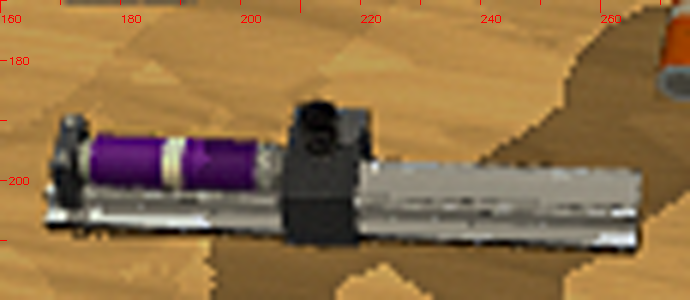

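```bash
python3 - <<'E'
from h import *
a=eyes.read_camera("wrist")
crop(0,a,225,95,75,175,4,"w9a"); crop(0,a,235,230,55,40,12,"w9b"); crop(0,a,235,130,55,40,12,"w9c")
E
```

```text
(no output)
```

View pics/w9b.png

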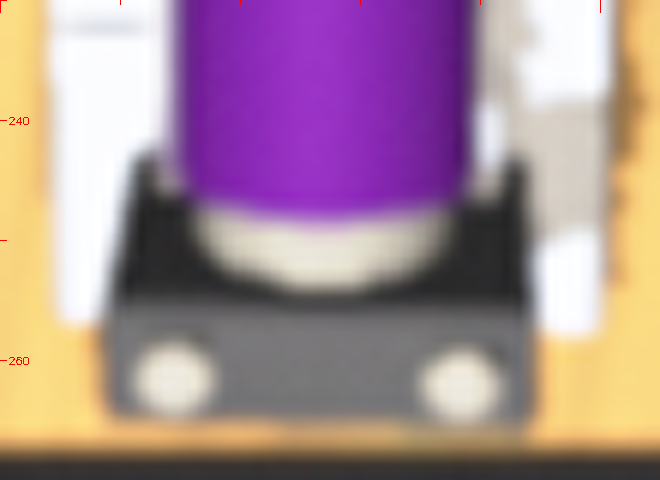

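View pics/w9c.png

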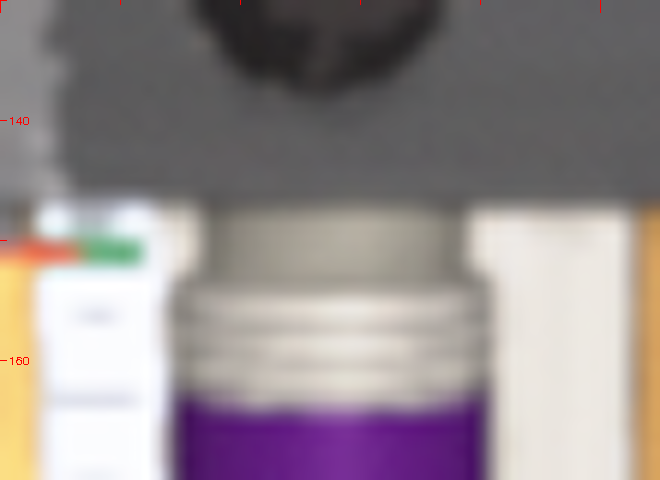

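The crops show no gap at the stop, with the sleeve end on the steel face at about (261,248), nor at the cursor, with its face on the tokens at about (263,154). Nothing else appears to have moved.

```bash
python3 -c "
from cell import order,monitor
print(monitor.observe()['time'],order.hand_in())"
```

```text
the job is handed in; nothing more can be done
23.825 None
```

The purple roll is on the gauge, pressed home against the end stop and let go. I handed the job in at 23.8 s of the 72 s allowed; hand-in reports no verdict.

- **Placing:** I gripped the roll at its band and laid it in the groove at about x = 37 mm. It measured about 1 mm off the groove line, on a calibration good to 2 mm. I then opened the fingers and backed away.
- **Pressing home:** I slid the cursor by its knob with about 4 N of push. Motion stopped at the end stop and the push rose to about 11 N. I then held about 8 to 10 N for over a second. Less the 4 N of sliding friction, that puts roughly 4 to 6 N on the stop, so above the 3 N needed and below the 15 N limit. Those end loads are worked out from the wrist force; nothing measures them directly.
- **Last checks:** Enlarged wrist pictures show the sleeve end on the stop face and the cursor face on the tokens, with no visible gap. In the scene picture the other things look unmoved by eye; I did not measure them. The remaining contact forces at hand-in could not be measured.
- **Tilt:** The tool picked up about 0.06 rad of tilt over the run. It had no visible effect on the result.

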